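# Close the storage tub and put it away in the drawer

### The arm

A 6-joint arm with a two-finger parallel gripper is mounted at the origin on the work surface. World frame = base frame: x ahead of the robot, y to its left, z up, the work surface at z = 0. Lengths are in mm, angles in rad, forces in N, time in s.
With the tool pointing down it reaches from about 250 to 725 mm from the base axis. Payload 9.7 kg.
Tool frame: the origin (TCP) lies midway between the tips of the shut fingers; the grasp point (between the pads) lies 19 mm behind it; z points along the fingers, y is the line along which they close (so a half turn about z gives the same grasp; the last joint's range is limited). The gripper opens to 85 mm and grips with 20 to 120 N. Pads are 22 mm wide; open, the fingers measure 114 mm over their backs; the gripper's body (76 mm by 85 mm) begins 54 mm behind the grasp point. The pads swing forward as they close: fully open they stand 13 mm farther back than shut.
Start: joints at [-1.125, 0.087, 0.176, 1.66, 0, 1.571], TCP at [237.146, -496.245, 231.284] pointing down, gripper open.
Joint ranges: [-3.13, 3.13], [-0.85, 1.81], [-1.15, 1.24], [-2.2, 2.28], [-1.44, 1.52], [-3.14, 3.14]. Speed limits (rad/s): [2.22, 2.22, 2.57, 3.14, 3.14, 3.14].

### API

Orientations are given as a unit quaternion [w, x, y, z].
In Python, from station import read_state, snapshot, camera_model, hand_in gives the robot as it stands. The module is installed in compiled form; this text tells all that it offers.
- The arm moves only by the tool step_arm, never from a script. Its argument "deltas" is a list of rows, each an object of numbers: "x", "y", "z": the shift along the tool's x, y, z scaled (see below); "rx", "ry", "rz": the turn, a rotation vector about the tool's x, y, z scaled (see below); "fingers": the opening, from -1 (shut) to 1 (fully open). In form: [{"x": .., "y": .., "z": .., "rx": .., "ry": .., "rz": .., "fingers": ..}, ...]. A call has 1 to 20 rows; each row shifts and turns the commanded pose from where the row before left it, along the tool's axes as they then stand; what a row does not reach is not made up. The controller multiplies each number of a shift by 2 cm and each number of a turn by 0.08 rad. A row lasts 1/12 s, in which the tool goes at most 41.7 mm and 7.16 degrees, less where a joint would pass 70% of its speed; a pose out of reach is approached as far as the arm can. A call with a number of a shift or a turn outside -1 to 1 is refused whole. A call with a gripper value outside its range is refused whole. The fingers move at their own pace and stop on an object; "newtons" is the grip in N (left out, the last holds). Time passes only in rows, so rows that do not move let the fingers close. It gives the time, the measured TCP pose, the force, the opening and the grip force at its end, in the units of the state.
- read_state(): the state, without advancing time (a new reading comes with each control period).
- snapshot(name): name is "scene" or "top"; returns the picture (420x560x3 uint8, red, green, blue); there is no depth.
- camera_model(name): a dict with "intrinsics" (3x3 intrinsics, pixels), "extrinsics" (4x4, takes a point from world to camera coordinates). Camera axes: x right, y up, looking along -z (the intrinsics and any distortion apply to the point x, -y, -z); pixel columns grow to the right and rows downward; lengths in mm; the calibration is good to about 2 mm. A picture is of the moment at which its call begins. camera_model takes no time and is no camera call.
- hand_in(): hands the job in; it is judged then, once.
The state is a dict: "clock": time; "joint_positions": joint angles; "qd": joint speeds; "joint_torque": joint torques, N m; "tcp_pos": TCP position; "orientation": TCP orientation; "contact_force": force on the tool from outside, world axes, zero at the start; "torque": the same for the moment, N m; "opening": finger opening in mm; "grip_force": force on a finger pad.
Only numpy, scipy, OpenCV 4.12 (cv2) and the standard library are available. Lean on these libraries where they do the work, as an engineer would, in place of code of your own. Each camera call takes 0.05 s, during which the arm holds its last target. There are 200 camera calls.

### The job

One of the three lidded white tubs has its lid standing up at one end: press that lid down until it is fully home while the tub stands on the table. Then pick up the tub, keeping it upright, set it down on the floor of the open drawer beside the cutlery box (lower it, do not drop it), and push the drawer fully shut. Leave the other two tubs where they stand.

Things in the scene. Friction and masses are not known exactly. Their poses are not given: they have to be found in the camera images.
- tub: white tub to be closed, loose, 0.25 to 0.5 kg; shell 120 mm long (its x), 66 mm wide (its y), 62 mm high, 4 mm walls; origin: centre of its underside, z up. Its grey lid is hinged at the top of its -x end and stands up at its +x end; shut, the lid's top is 70 mm above the underside. The lid is 2 mm narrower than the shell on each side, so the shell's long sides can be gripped (66 mm across y)
- tub_lid (a joint): angle of the tub's lid in rad: 0 = fully home, flat on the rim; 0.16 to 0.24 at the start. It is stiff and stays where it is left; pressing it near its free end takes about 6 to 7 N
- lid_press (a point): point on top of the lid near its raised free end, 105 mm from the hinge line, mid-width; moves with the lid; when the lid is home it lies 70 mm above the tub's underside, 45 mm from the tub's origin along its +x. A grey tab 26 mm wide reaches 10 mm beyond the lid's free end
- unit_drawer0 (a joint): the wood-fronted drawer of the low white drawer unit (260 mm deep, 300 mm wide, 124 mm high, fixed to the table), which opens towards the robot: how far it is open in m: 0 = fully shut, 0.165 to 0.18 at the start; slides with about 1 N of friction
- drawer_free (a point): middle of the free space on the drawer's floor, 22 mm above the table; moves with the drawer. x: the way the drawer closes; y: left; z: up. Free floor: 87 mm to -x (front wall), 100 mm to -y (86 mm high side wall), 101 mm to +y (fixed black cutlery box, 52 mm wide, 60 mm high); to +x, the cabinet (124 mm high) roofs it from 71 to 86 mm on while open. Things up to 85 mm tall go under the roof
- unit_drawer0_handle (a point): middle of the drawer's steel bar handle, 35 mm out in front of the wooden front panel (15 mm thick, its top edge 111 mm above the table), 120 mm long, level, 86 mm above the table; moves with the drawer
- tub2: the same kind of tub with its lid already fully on: white, 120 x 66 x 70 mm high with the grey lid; origin: centre of its underside
- tub3: the same kind of tub with its lid already fully on: white, 120 x 66 x 70 mm high with the grey lid; origin: centre of its underside
Not all that is in view belongs to the job. Leave any red or turquoise look-alike of the tub alone.

How it is judged:
By the outcome, as a careful person would: the job done as asked, in the order asked, and still so for the second after the job is handed in, with the robot touching nothing.
It also fails if it takes over 61 s, if anything falls off the work surface, if the arm or the gripper's body presses on something with over 40 N, if the wrist force passes 120 N, or if a joint passes its speed limit or range.

## Working session

There is one attempt and no reset: what is moved stays moved. The work goes in short steps, Python scripts to look and compute and a tool call to move; the robot and the scene stay as the last step left them, time stands still between calls to the robot, and variables do not carry over. Pictures are saved under pics/ and viewed, at most 12 in all, crops included, and the job is handed in when it is done.

Besides the shell and the picture viewer there is one more tool, called in YAML: its name, and indented under it one key for each argument. step_arm: Moves the arm, as the interface text tells. Its arguments: {"type":"object","properties":{"deltas":{"type":"array"},"newtons":{"type":"number"}},"required":["deltas"]}

```bash
mkdir -p pics
cat > h.py <<'E'
import numpy as np, cv2
from station import read_state, snapshot, camera_model, hand_in
def save(name,f,crop=None,s=1):
    im=snapshot(name)[:,:,::-1]
    cv2.imwrite('pics/raw_'+f,im)
    if crop: im=im[crop[1]:crop[3],crop[0]:crop[2]]
    cv2.imwrite('pics/'+f,cv2.resize(im,None,fx=s,fy=s,interpolation=cv2.INTER_CUBIC))
def ray(name,u,v):
    m=camera_model(name);K=np.array(m['intrinsics']);E=np.array(m['extrinsics'])
    d=np.linalg.inv(K)@[u,v,1]; d=np.array([d[0],-d[1],-d[2]])
    R=E[:3,:3];return -R.T@E[:3,3],R.T@d
def onz(name,u,v,z):
    o,d=ray(name,u,v);return o+d*(z-o[2])/d[2]
def proj(name,p):
    m=camera_model(name);K=np.array(m['intrinsics']);E=np.array(m['extrinsics'])
    c=E[:3,:3]@np.array(p,float)+E[:3,3];q=K@[c[0],-c[1],-c[2]];return q[:2]/q[2]
E
python3 - <<'E'
from h import *
save('top','top0.png',None,1.4);save('scene','scene0.png',None,1.4)
print(camera_model('top'),camera_model('scene'));print(read_state())
E
```

```text
{'intrinsics': array([[420.07896758,   0.        , 270.97164912],
       [  0.        , 420.07896758, 210.66591412],
       [  0.        ,   0.        ,   1.        ]]), 'extrinsics': array([[ 1.14640879e-03, -9.99931559e-01,  1.16431571e-02,
        -7.13661442e+01],
       [ 9.97469022e-01,  1.97118025e-03,  7.10750592e-02,
        -5.47074532e+02],
       [-7.10931455e-02,  1.15322074e-02,  9.97403014e-01,
        -9.19051364e+02],
       [ 0.00000000e+00,  0.00000000e+00,  0.00000000e+00,
         1.00000000e+00]])} {'intrinsics': array([[440.62706711,   0.        , 276.45515487],
       [  0.        , 440.62706711, 206.09770104],
       [  0.        ,   0.        ,   1.        ]]), 'extrinsics': array([[-5.45022873e-01,  8.38243713e-01, -1.72495023e-02,
         3.77138475e+02],
       [-6.32768284e-01, -3.97751869e-01,  6.64377716e-01,
         2.62827993e+02],
       [ 5.50049422e-01,  3.73015990e-01,  7.47197902e-01,
        -1.43802373e+03],
       [ 0.00000000e+00,  0.00000000e+00,  0.00000000e+00,
         1.00000000e+00]])}
{'clock': 0.1, 'joint_positions': array([-1.12497231e+00,  8.74042950e-02,  1.75222804e-01,  1.65981178e+00,
        1.25310357e-05,  1.57081537e+00]), 'qd': array([-0.00144887, -0.00133625,  0.00249777, -0.00145967,  0.00112705,
        0.00054141]), 'joint_torque': array([-1.77773269e-03, -5.21561229e+01,  4.65654445e+01,  1.60769251e-02,
        1.96329830e-05,  2.19383189e-06]), 'tcp_pos': array([ 237.07459871, -496.05190079,  230.65924001]), 'orientation': array([-5.85050020e-04,  9.75259757e-01,  2.21061187e-01, -1.26199954e-04]), 'contact_force': array([0.15525938, 0.03294188, 0.08434604]), 'torque': array([-0.0191295 ,  0.00837188,  0.00354595]), 'grip_force': 0.0, 'opening': 85.50833633230488}
```

View pics/top0.png

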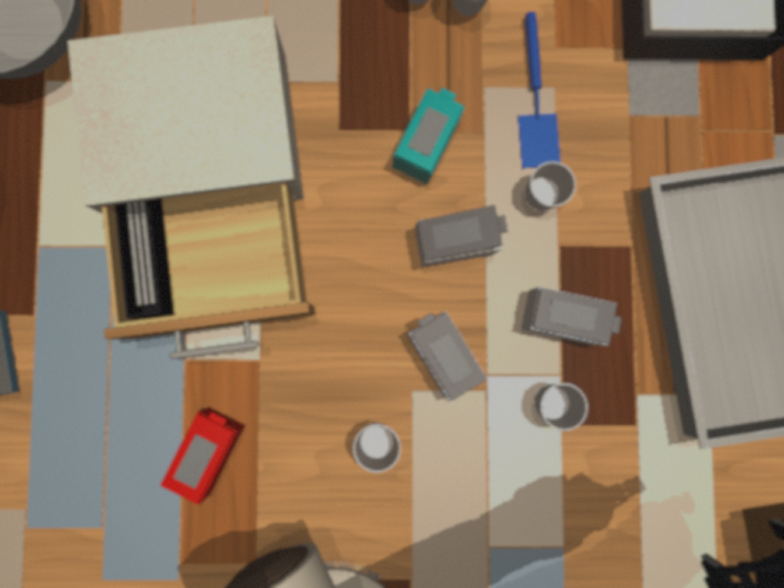

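View pics/scene0.png

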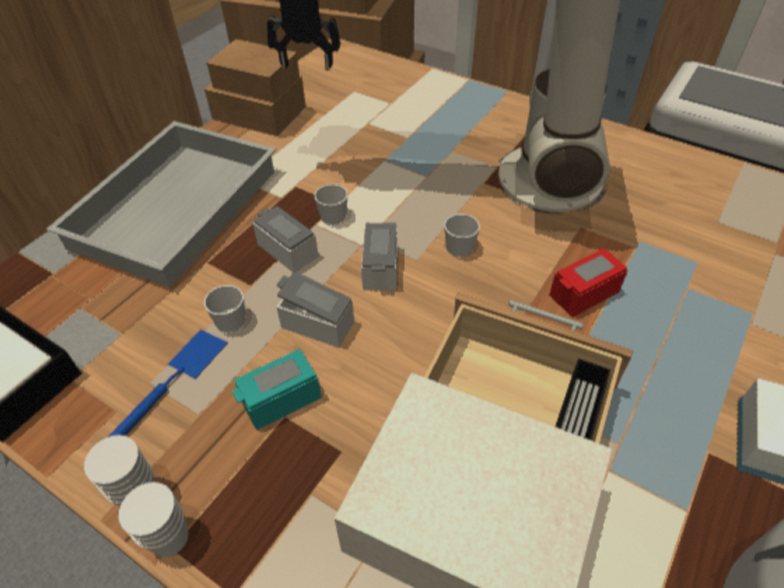

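Top view: three grey-lidded tubs at (shown pixels) A (460,236), B (446,355), C (573,316), which in the scene view are at A (315,308), B (380,255), C (285,237). There are red and turquoise decoys at (200,455) and (428,135) in the top view. The drawer is at the left, with the cutlery box on its left side. A seems to have a raised lid at its tab end; I'll check with an enlarged crop.

Run:
```python
from h import *
a=cv2.imread('pics/raw_scene0.png')[140:260,170:300]; b=cv2.imread('pics/raw_top0.png')[140:290,280:460]
f=lambda i,s:cv2.resize(i,None,fx=s,fy=s,interpolation=cv2.INTER_CUBIC)
a=f(a,3);b=f(b,2.2);H=max(a.shape[0],b.shape[0])
p=lambda i:cv2.copyMakeBorder(i,0,H-i.shape[0],0,0,cv2.BORDER_CONSTANT)
o=np.hstack([p(a),p(b)]);print(o.shape);cv2.imwrite('pics/crop0.png',o)
```

```text
(360, 786, 3)
```

View pics/crop0.png

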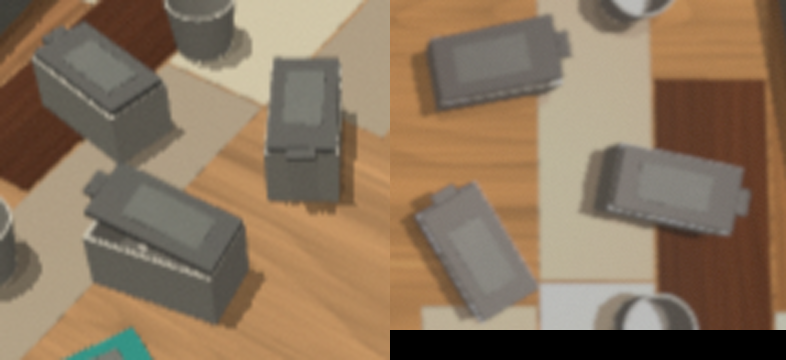

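A, the tub at (460,236) in the top view, is the one meant. In the scene crop its lid clearly gapes at the tab end, with a wedge gap near (110,240), while B and C are flat. Its +x points right in the top view, towards world -y.

Run:
```python
from h import *
for n,(cx,cy),w in (('top',(328,168),55),('scene',(225,218),50)):
    im=cv2.imread(f'pics/raw_{n}0.png');hsv=cv2.cvtColor(im,cv2.COLOR_BGR2HSV)
    m=((hsv[:,:,1]<60)&(hsv[:,:,2]<165)).astype(np.uint8)
    r=np.zeros_like(m);r[cy-w:cy+w,cx-w:cx+w]=m[cy-w:cy+w,cx-w:cx+w]
    r=cv2.morphologyEx(r,cv2.MORPH_OPEN,np.ones((3,3)))
    c=[k for k in cv2.findContours(r,0,1)[0] if cv2.pointPolygonTest(k,(cx,cy),False)>=0]
    print(n,[cv2.contourArea(k) for k in c],hsv[cy,cx])
    for k in c: print(cv2.approxPolyDP(k,2.0,True)[:,0].tolist(),cv2.minAreaRect(k))
    a=cv2.resize(im[cy-45:cy+45,cx-45:cx+45],None,fx=6,fy=6,interpolation=cv2.INTER_CUBIC)
    cv2.drawContours(a,[((k-[cx-45,cy-45])*6+3) for k in c],-1,(0,255,0),1)
    cv2.imwrite(f'pics/c_{n}.png',a)
# drawer (top): pixels from view/1.4
for nm,p,z in (('front top L',(106,331),111),('front top R',(311,309),111),('h L',(172,355),86),('h R',(257,346),86),('inner FL(box/front)',(173,317),22),('FR',(296,303),22),('cab L',(90,207),124),('cab R',(300,192),124),('box BR',(160,200),82),('box FR',(172,316),82)):
    print(nm,onz('top',p[0]/1.4,p[1]/1.4,z).round(1))
a=cv2.imread('pics/c_top.png');b=cv2.imread('pics/c_scene.png')
cv2.imwrite('pics/cc.png',cv2.resize(np.hstack([a,b]),(800,400)))
```

```text
top [1876.5] [ 17  19 121]
[[360, 154], [356, 154], [353, 146], [337, 151], [299, 158], [302, 188], [352, 182], [358, 175], [358, 167], [362, 165]] ((330.5961608886719, 167.98077392578125), (35.889251708984375, 64.32609558105469), 78.69007110595703)
scene [2705.0] [ 30  17 108]
[[183, 168], [184, 174], [208, 194], [198, 201], [198, 211], [202, 214], [198, 220], [200, 233], [242, 246], [251, 230], [249, 213], [213, 194], [227, 183], [225, 168]] ((219.849365234375, 205.00697326660156), (90.72319030761719, 52.96820068359375), 74.82708740234375)
front top L [488.3 320.7 111. ]
front top R [520.2  28.7 111. ]
h L [453.5 234.4  86. ]
h R [466.8 110.2  86. ]
inner FL(box/front) [511.4 256.   22. ]
FR [533.9  61.9  22. ]
cab L [664.7 343.5 124. ]
cab R [687.6  44.7 124. ]
box BR [685.  259.7  82. ]
box FR [510.9 237.2  82. ]
```

View pics/cc.png

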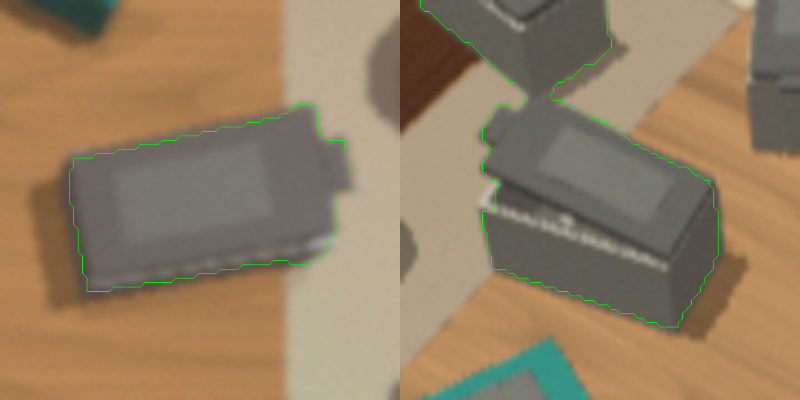

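Run:
```python
from h import *
s=lambda x,y:((x-400)/4.444+180,y/4.444+173)
t=lambda x,y:(x/4.444+283,y/4.444+123)
for z,pts in ((0,[(492,270),(678,327),(718,255)]),(62,[(487,207),(668,265)]),(66,[(667,255),(713,180)])):
    for p in pts: print('scene',z,p,onz('scene',*s(*p),z).round(1))
for z,pts in ((66,[(74,158),(88,275)]),(0,[(70,165),(87,290)]),(70,[(110,175),(125,243)]),(62,[(330,240)]),(90,[(315,105),(335,225),(345,138),(353,190)])):
    for p in pts: print('top',z,p,onz('top',*t(*p),z).round(1))
# drawer frame from cabinet/handle
```

```text
scene 0 (492, 270) [ 682.4 -242.8    0. ]
scene 0 (678, 327) [ 657.4 -125.6    0. ]
scene 0 (718, 255) [ 602.  -136.5   -0. ]
scene 62 (487, 207) [ 681.7 -235.3   62. ]
scene 62 (668, 265) [ 660.8 -124.2   62. ]
scene 66 (667, 255) [ 657.8 -126.6   66. ]
scene 66 (713, 180) [ 600.  -136.6   66. ]
top 66 (74, 158) [ 656.1 -131.4   66. ]
top 66 (88, 275) [ 599.3 -137.9   66. ]
top 0 (70, 165) [ 665.5 -134.6    0. ]
top 0 (87, 290) [ 600.3 -143.2    0. ]
top 70 (110, 175) [ 647.1 -148.4   70. ]
top 70 (125, 243) [ 614.2 -155.4   70. ]
top 62 (330, 240) [ 617.2 -255.6   62. ]
top 90 (315, 105) [ 677.1 -243.3   90. ]
top 90 (335, 225) [ 620. -252.   90.]
top 90 (345, 138) [ 661.4 -257.2   90. ]
top 90 (353, 190) [ 636.6 -260.7   90. ]
```

Tub A: centre about (638,-191), with its x axis at -78° (towards -y). The drawer closes along about 6°. I'll turn the tool so that its y lies at +12° and shut the fingers.

step_arm:
  deltas:
    - {"rz": -0.98, "fingers": -1}
    - {"rz": -0.98, "fingers": -1}
    - {"rz": -0.98, "fingers": -1}
    - {"rz": -0.98, "fingers": -1}
    - {"rz": -0.98, "fingers": -1}
    - {"rz": -0.98, "fingers": -1}
    - {"rz": -0.98, "fingers": -1}
    - {"rz": -0.98, "fingers": -1}
    - {"rz": -0.98, "fingers": -1}
    - {"rz": -0.98, "fingers": -1}
    - {"rz": -0.98, "fingers": -1}
    - {"rz": -0.98, "fingers": -1}
    - {"rz": -0.98, "fingers": -1}
    - {"rz": -0.98, "fingers": -1}
    - {"rz": -0.98, "fingers": -1}
    - {"rz": -0.98, "fingers": -1}
    - {"rz": -0.98, "fingers": -1}

```text
schema error: expected keys x, y, z, rx, ry, rz, fingers
```

```bash
cat >> h.py <<'E'
from scipy.spatial.transform import Rotation as Ro
def to(p,yaw=None):
    "units of tool shift to world p; tool rz units to put tool y at yaw deg"
    s=read_state();q=s['orientation'];R=Ro.from_quat(np.r_[q[1:],q[0]])
    M=R.as_matrix();ya=np.degrees(np.arctan2(M[1,1],M[0,1]))
    print('t',round(s['clock'],2),'tcp',np.round(s['tcp_pos'],1),'F',np.round(s['contact_force'],1),'open',round(s['opening'],1),'grip',round(s['grip_force'],1),'yaw',round(ya,2),'tilt',np.round(M[:2,2],3))
    if p is not None: print('units',np.round(M.T@(np.array(p)-s['tcp_pos'])/20,2))
    if yaw is not None: print('rz',round(-np.radians(yaw-ya)/0.08,2))
E
python3 - <<'E'
from h import *
to([647.5,-235,130],12)
# refine drawer edges
im=cv2.imread('pics/raw_top0.png');cv2.imwrite('pics/drw.png',cv2.resize(im[125:265,60:235],None,fx=4.4,fy=4.2,interpolation=cv2.INTER_CUBIC))
E
```

```text
t 0.1 tcp [ 237.1 -496.1  230.7] F [0.2 0.  0.1] open 85.5 grip 0.0 yaw -64.46 tilt [-0.001  0.001]
units [24.14 -2.92  5.04]
rz -16.68
```

View pics/drw.png

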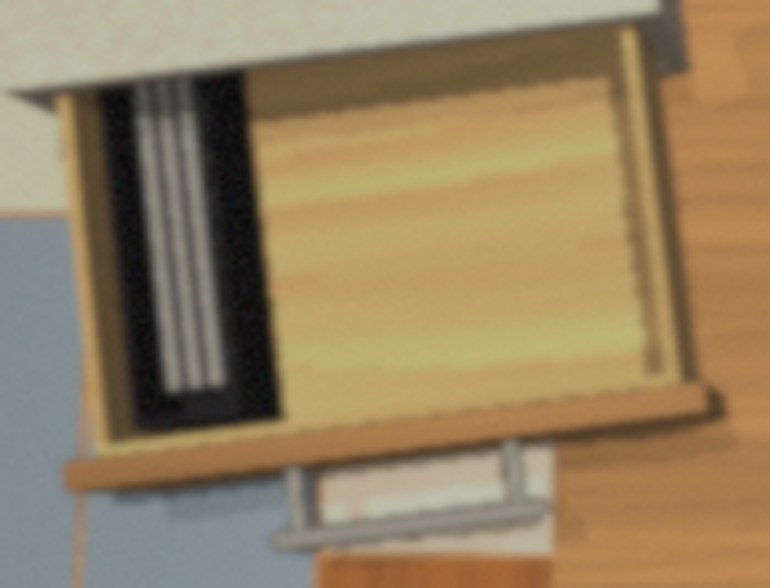

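The enlarged view shows the drawer: handle ends at (272,545) and (548,508), front panel's outer top edge from (65,490) to (708,412), the cabinet edge from (8,92) to (662,14), and the cutlery box's right edge from (245,75) to (280,418). The move was refused because it needs all the keys; I'll resend it.

step_arm:
  deltas:
    - {"x": 0, "y": 0, "z": 0, "rx": 0, "ry": 0, "rz": -0.98, "fingers": -1}
    - {"x": 0, "y": 0, "z": 0, "rx": 0, "ry": 0, "rz": -0.98, "fingers": -1}
    - {"x": 0, "y": 0, "z": 0, "rx": 0, "ry": 0, "rz": -0.98, "fingers": -1}
    - {"x": 0, "y": 0, "z": 0, "rx": 0, "ry": 0, "rz": -0.98, "fingers": -1}
    - {"x": 0, "y": 0, "z": 0, "rx": 0, "ry": 0, "rz": -0.98, "fingers": -1}
    - {"x": 0, "y": 0, "z": 0, "rx": 0, "ry": 0, "rz": -0.98, "fingers": -1}
    - {"x": 0, "y": 0, "z": 0, "rx": 0, "ry": 0, "rz": -0.98, "fingers": -1}
    - {"x": 0, "y": 0, "z": 0, "rx": 0, "ry": 0, "rz": -0.98, "fingers": -1}
    - {"x": 0, "y": 0, "z": 0, "rx": 0, "ry": 0, "rz": -0.98, "fingers": -1}
    - {"x": 0, "y": 0, "z": 0, "rx": 0, "ry": 0, "rz": -0.98, "fingers": -1}
    - {"x": 0, "y": 0, "z": 0, "rx": 0, "ry": 0, "rz": -0.98, "fingers": -1}
    - {"x": 0, "y": 0, "z": 0, "rx": 0, "ry": 0, "rz": -0.98, "fingers": -1}
    - {"x": 0, "y": 0, "z": 0, "rx": 0, "ry": 0, "rz": -0.98, "fingers": -1}
    - {"x": 0, "y": 0, "z": 0, "rx": 0, "ry": 0, "rz": -0.98, "fingers": -1}
    - {"x": 0, "y": 0, "z": 0, "rx": 0, "ry": 0, "rz": -0.98, "fingers": -1}
    - {"x": 0, "y": 0, "z": 0, "rx": 0, "ry": 0, "rz": -0.98, "fingers": -1}
    - {"x": 0, "y": 0, "z": 0, "rx": 0, "ry": 0, "rz": -0.98, "fingers": -1}

```text
clock: 1.52
tcp_pos: [237.1, -496.1, 230.9]
orientation: [-0.0, 0.628, 0.778, 0.0]
contact_force: [0.7, -0.2, -0.0]
opening: 0.2
grip_force: 0.0
```

Run:
```python
from h import *
to([647.5,-235,125],12)
c=lambda x,y:(60+x/4.4,125+y/4.2)
P={}
for nm,p,z in (('hL',(272,545),86),('hR',(548,508),86),('pL',(65,490),111),('pR',(708,412),111),('piL',(65,462),111),('piR',(708,383),111),('cL',(8,92),124),('cR',(662,14),124),('bB',(245,75),82),('bF',(280,418),82)):
    P[nm]=onz('top',*c(*p),z);print(nm,P[nm].round(1))
for a,b in (('hL','hR'),('pL','pR'),('cL','cR'),('bF','bB')):
    d=P[b]-P[a];print(a,np.hypot(*d[:2]).round(1),np.degrees(np.arctan2(d[1],d[0])).round(2))
```

```text
t 1.52 tcp [ 237.1 -496.1  230.9] F [ 0.7 -0.2 -0. ] open 0.2 grip 0.0 yaw 12.13 tilt [-0.     0.001]
units [ 8.45 22.81  5.29]
rz 0.03
hL [451.1 236.4  86. ]
hR [469.2 108.2  86. ]
pL [477.9 322.2 111. ]
pR [515.4  31.2 111. ]
piL [491.2 322.6 111. ]
piR [529.3  31.3 111. ]
cL [666.6 348.5 124. ]
cR [705.5  52.6 124. ]
bB [685.  256.8  82. ]
bF [513.3 235.7  82. ]
hL 129.5 -81.94
pL 293.4 -82.64
cL 298.4 -82.5
bF 173.0 7.01
```

step_arm:
  deltas:
    - {"x": 0.35, "y": 0.95, "z": 0.22, "rx": 0, "ry": 0, "rz": 0, "fingers": -1}
    - {"x": 0.35, "y": 0.95, "z": 0.22, "rx": 0, "ry": 0, "rz": 0, "fingers": -1}
    - {"x": 0.35, "y": 0.95, "z": 0.22, "rx": 0, "ry": 0, "rz": 0, "fingers": -1}
    - {"x": 0.35, "y": 0.95, "z": 0.22, "rx": 0, "ry": 0, "rz": 0, "fingers": -1}
    - {"x": 0.35, "y": 0.95, "z": 0.22, "rx": 0, "ry": 0, "rz": 0, "fingers": -1}
    - {"x": 0.35, "y": 0.95, "z": 0.22, "rx": 0, "ry": 0, "rz": 0, "fingers": -1}
    - {"x": 0.35, "y": 0.95, "z": 0.22, "rx": 0, "ry": 0, "rz": 0, "fingers": -1}
    - {"x": 0.35, "y": 0.95, "z": 0.22, "rx": 0, "ry": 0, "rz": 0, "fingers": -1}
    - {"x": 0.35, "y": 0.95, "z": 0.22, "rx": 0, "ry": 0, "rz": 0, "fingers": -1}
    - {"x": 0.35, "y": 0.95, "z": 0.22, "rx": 0, "ry": 0, "rz": 0, "fingers": -1}
    - {"x": 0.35, "y": 0.95, "z": 0.22, "rx": 0, "ry": 0, "rz": 0, "fingers": -1}
    - {"x": 0.35, "y": 0.95, "z": 0.22, "rx": 0, "ry": 0, "rz": 0, "fingers": -1}
    - {"x": 0.35, "y": 0.95, "z": 0.22, "rx": 0, "ry": 0, "rz": 0, "fingers": -1}
    - {"x": 0.35, "y": 0.95, "z": 0.22, "rx": 0, "ry": 0, "rz": 0, "fingers": -1}
    - {"x": 0.35, "y": 0.95, "z": 0.22, "rx": 0, "ry": 0, "rz": 0, "fingers": -1}
    - {"x": 0.35, "y": 0.95, "z": 0.22, "rx": 0, "ry": 0, "rz": 0, "fingers": -1}
    - {"x": 0.35, "y": 0.95, "z": 0.22, "rx": 0, "ry": 0, "rz": 0, "fingers": -1}
    - {"x": 0.35, "y": 0.95, "z": 0.22, "rx": 0, "ry": 0, "rz": 0, "fingers": -1}
    - {"x": 0.35, "y": 0.95, "z": 0.22, "rx": 0, "ry": 0, "rz": 0, "fingers": -1}
    - {"x": 0.35, "y": 0.95, "z": 0.22, "rx": 0, "ry": 0, "rz": 0, "fingers": -1}

```text
clock: 3.18
tcp_pos: [580.7, -280.1, 142.5]
orientation: [-0.0, 0.63, 0.777, -0.0]
contact_force: [0.7, -1.6, -0.8]
opening: -0.5
grip_force: 0.0
```

step_arm:
  deltas:
    - {"x": 0.36, "y": 0.95, "z": 0.22, "rx": 0, "ry": 0, "rz": 0, "fingers": -1}
    - {"x": 0.36, "y": 0.95, "z": 0.22, "rx": 0, "ry": 0, "rz": 0, "fingers": -1}
    - {"x": 0.36, "y": 0.95, "z": 0.22, "rx": 0, "ry": 0, "rz": 0, "fingers": -1}
    - {"x": 0.36, "y": 0.95, "z": 0.22, "rx": 0, "ry": 0, "rz": 0, "fingers": -1}
    - {"x": 0, "y": 0, "z": 0, "rx": 0, "ry": 0, "rz": 0, "fingers": -1}
    - {"x": 0, "y": 0, "z": 0, "rx": 0, "ry": 0, "rz": 0, "fingers": -1}

```text
clock: 3.68
tcp_pos: [648.6, -236.2, 124.4]
orientation: [-0.001, 0.629, 0.777, -0.0]
contact_force: [0.0, 0.3, -0.2]
opening: 0.3
grip_force: 0.0
```

Run:
```python
from h import *
to([647.5,-235,70],12)
save('scene','press0.png',(150,120,330,270),3.6)
```

```text
t 3.68 tcp [ 648.6 -236.2  124.4] F [ 0.   0.3 -0.2] open 0.3 grip 0.0 yaw 11.99 tilt [-0.002  0.001]
units [ 0.07 -0.03  2.72]
rz -0.0
```

View pics/press0.png

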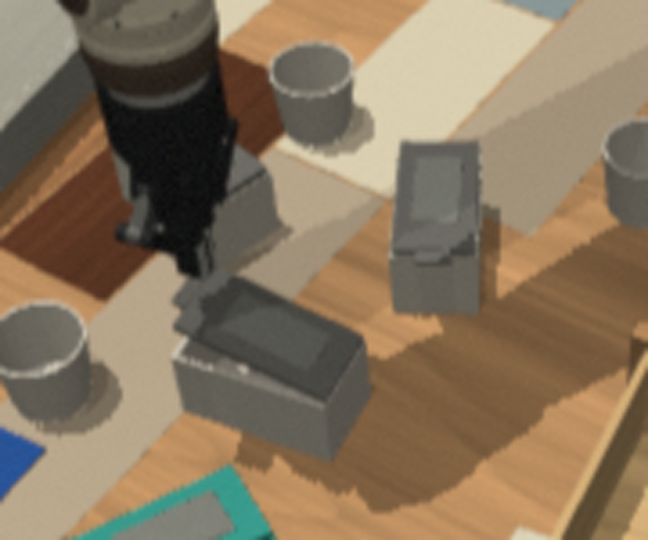

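The shut fingers (195,270) hang just above the lid's raised end (205,300). I'll press down in small steps.

step_arm:
  deltas:
    - {"x": 0, "y": 0, "z": 0.6, "rx": 0, "ry": 0, "rz": 0, "fingers": -1}
    - {"x": 0, "y": 0, "z": 0.6, "rx": 0, "ry": 0, "rz": 0, "fingers": -1}
    - {"x": 0, "y": 0, "z": 0.15, "rx": 0, "ry": 0, "rz": 0, "fingers": -1}
    - {"x": 0, "y": 0, "z": 0.15, "rx": 0, "ry": 0, "rz": 0, "fingers": -1}
    - {"x": 0, "y": 0, "z": 0.15, "rx": 0, "ry": 0, "rz": 0, "fingers": -1}
    - {"x": 0, "y": 0, "z": 0.15, "rx": 0, "ry": 0, "rz": 0, "fingers": -1}
    - {"x": 0, "y": 0, "z": 0.15, "rx": 0, "ry": 0, "rz": 0, "fingers": -1}
    - {"x": 0, "y": 0, "z": 0.15, "rx": 0, "ry": 0, "rz": 0, "fingers": -1}

```text
clock: 4.4
tcp_pos: [648.5, -238.2, 84.8]
orientation: [0.001, 0.63, 0.776, -0.0]
contact_force: [-0.2, -2.6, 6.0]
opening: -0.1
grip_force: 2.9
```

step_arm:
  deltas:
    - {"x": 0, "y": 0, "z": 0.1, "rx": 0, "ry": 0, "rz": 0, "fingers": -1}
    - {"x": 0, "y": 0, "z": 0.1, "rx": 0, "ry": 0, "rz": 0, "fingers": -1}
    - {"x": 0, "y": 0, "z": 0.1, "rx": 0, "ry": 0, "rz": 0, "fingers": -1}
    - {"x": 0, "y": 0, "z": 0.1, "rx": 0, "ry": 0, "rz": 0, "fingers": -1}

```text
clock: 4.73
tcp_pos: [648.7, -238.3, 76.8]
orientation: [0.001, 0.63, 0.776, -0.0]
contact_force: [-0.5, -3.2, 5.6]
opening: -0.2
grip_force: 2.9
```

step_arm:
  deltas:
    - {"x": 0, "y": 0, "z": 0.1, "rx": 0, "ry": 0, "rz": 0, "fingers": -1}
    - {"x": 0, "y": 0, "z": 0.1, "rx": 0, "ry": 0, "rz": 0, "fingers": -1}
    - {"x": 0, "y": 0, "z": 0.08, "rx": 0, "ry": 0, "rz": 0, "fingers": -1}

```text
clock: 4.98
tcp_pos: [648.7, -238.3, 71.2]
orientation: [0.001, 0.63, 0.776, -0.0]
contact_force: [1.1, -3.3, 5.5]
opening: -0.3
grip_force: 3.0
```

step_arm:
  deltas:
    - {"x": 0, "y": 0, "z": 0.05, "rx": 0, "ry": 0, "rz": 0, "fingers": -1}
    - {"x": 0, "y": 0, "z": 0.03, "rx": 0, "ry": 0, "rz": 0, "fingers": -1}

```text
clock: 5.15
tcp_pos: [648.8, -238.4, 69.9]
orientation: [0.002, 0.63, 0.776, -0.0]
contact_force: [-2.0, -3.9, 9.8]
opening: 0.4
grip_force: 5.1
```

Force is rising at z≈70; I'll press a little further until it is firm.

step_arm:
  deltas:
    - {"x": 0, "y": 0, "z": 0.03, "rx": 0, "ry": 0, "rz": 0, "fingers": -1}
    - {"x": 0, "y": 0, "z": 0.03, "rx": 0, "ry": 0, "rz": 0, "fingers": -1}

```text
clock: 5.32
tcp_pos: [648.9, -238.4, 69.7]
orientation: [0.002, 0.63, 0.776, 0.0]
contact_force: [-2.5, -2.9, 15.7]
opening: -0.2
grip_force: 7.6
```

step_arm:
  deltas:
    - {"x": 0, "y": 0, "z": 0.03, "rx": 0, "ry": 0, "rz": 0, "fingers": -1}
    - {"x": 0, "y": 0, "z": 0, "rx": 0, "ry": 0, "rz": 0, "fingers": -1}

```text
clock: 5.48
tcp_pos: [648.9, -238.4, 69.6]
orientation: [0.002, 0.63, 0.776, 0.0]
contact_force: [-2.6, -3.1, 14.7]
opening: 0.2
grip_force: 7.4
```

The lid has bottomed out (z stays at 69.7 while force goes from 5.5 to 15 N). I'll lift, open, and look again.

step_arm:
  deltas:
    - {"x": 0, "y": 0, "z": -0.5, "rx": 0, "ry": 0, "rz": 0, "fingers": -1}
    - {"x": 0, "y": 0, "z": -1, "rx": 0, "ry": 0, "rz": 0, "fingers": -1}
    - {"x": 0, "y": 0, "z": -1, "rx": 0, "ry": 0, "rz": 0, "fingers": 1}
    - {"x": 0, "y": 0, "z": -1, "rx": 0, "ry": 0, "rz": 0, "fingers": 1}
    - {"x": -1, "y": 0, "z": -1, "rx": 0, "ry": 0, "rz": 0, "fingers": 1}
    - {"x": -1, "y": 0, "z": 0, "rx": 0, "ry": 0, "rz": 0, "fingers": 1}
    - {"x": -1, "y": 0, "z": 0, "rx": 0, "ry": 0, "rz": 0, "fingers": 1}
    - {"x": -1, "y": 0, "z": 0, "rx": 0, "ry": 0, "rz": 0, "fingers": 1}
    - {"x": -1, "y": 0, "z": 0, "rx": 0, "ry": 0, "rz": 0, "fingers": 1}
    - {"x": -1, "y": 0, "z": 0, "rx": 0, "ry": 0, "rz": 0, "fingers": 1}

```text
clock: 6.32
tcp_pos: [673.0, -355.4, 156.7]
orientation: [-0.0, 0.63, 0.777, 0.0]
contact_force: [0.5, -0.2, 0.3]
opening: 85.4
grip_force: 0.0
```

Run:
```python
from h import *
to([638,-191,160],12)
save('top','t1.png');save('scene','s1.png')
a=cv2.imread('pics/raw_t1.png')[120:220,270:380];b=cv2.imread('pics/raw_s1.png')[165:265,175:285]
cv2.imwrite('pics/c1.png',cv2.resize(np.hstack([a,b]),(792,360),interpolation=cv2.INTER_CUBIC))
```

```text
t 6.32 tcp [ 673.  -355.4  156.7] F [ 0.5 -0.2  0.3] open 85.4 grip 0.0 yaw 11.89 tilt [-0.  0.]
units [ 8.4  -0.02 -0.16]
rz -0.02
```

View pics/c1.png

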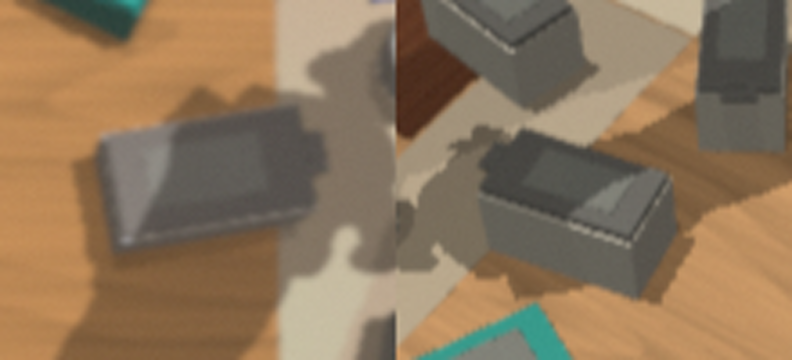

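The lid now lies flat on the rim in both views. Lid corners in the crop: top view (103,138), (297,107), (315,203), (122,240); scene view (484,187), (632,237), (670,178), (520,130).

Run:
```python
from h import *
T=[onz('top',270+x/3.6,120+y/3.6,70) for x,y in((103,138),(297,107),(315,203),(122,240))]
S=[onz('scene',175+(x-396)/3.6,165+y/3.6,70) for x,y in((632,237),(484,187),(520,130),(670,178))]
for n,Q in(('T',T),('S',S)):
    Q=np.array(Q);d=Q[1]+Q[2]-Q[0]-Q[3];e=Q[1]-Q[2]+Q[0]-Q[3]
    print(n,Q[:,:2].round(1).tolist(),'c',Q.mean(0)[:2].round(1),'x ang',np.degrees(np.arctan2(d[1],d[0])).round(1),'y ang',np.degrees(np.arctan2(e[1],e[0])).round(1),np.hypot(*d[:2])/2,np.hypot(*e[:2])/2)
```

```text
T [[655.8, -128.8], [674.9, -244.5], [617.3, -254.4], [594.9, -139.9]] c [ 635.7 -191.9] x ang -79.8 y ang 10.0 116.94312203192487 60.16162350267776
S [[660.7, -122.7], [679.8, -235.7], [624.6, -248.2], [604.3, -131.2]] c [ 642.4 -184.5] x ang -80.3 y ang 10.6 116.73149326532976 56.797398863651516
```

step_arm:
  deltas:
    - {"x": 0.85, "y": 0, "z": 0, "rx": 0, "ry": 0, "rz": 0.19, "fingers": 1}
    - {"x": 0.85, "y": 0, "z": 0, "rx": 0, "ry": 0, "rz": 0, "fingers": 1}
    - {"x": 0.85, "y": 0, "z": 0, "rx": 0, "ry": 0, "rz": 0, "fingers": 1}
    - {"x": 0.85, "y": 0, "z": 0, "rx": 0, "ry": 0, "rz": 0, "fingers": 1}
    - {"x": 0.85, "y": 0, "z": 0, "rx": 0, "ry": 0, "rz": 0, "fingers": 1}
    - {"x": 0.85, "y": 0, "z": 0, "rx": 0, "ry": 0, "rz": 0, "fingers": 1}
    - {"x": 0.85, "y": 0, "z": 0, "rx": 0, "ry": 0, "rz": 0, "fingers": 1}
    - {"x": 0.85, "y": 0, "z": 0, "rx": 0, "ry": 0, "rz": 0, "fingers": 1}
    - {"x": 0.85, "y": 0, "z": 0, "rx": 0, "ry": 0, "rz": 0, "fingers": 1}
    - {"x": 0.85, "y": 0, "z": 0, "rx": 0, "ry": 0, "rz": 0, "fingers": 1}
    - {"x": 0, "y": 0, "z": 0.8, "rx": 0, "ry": 0, "rz": 0, "fingers": 1}
    - {"x": 0, "y": 0, "z": 0.8, "rx": 0, "ry": 0, "rz": 0, "fingers": 1}
    - {"x": 0, "y": 0, "z": 0.8, "rx": 0, "ry": 0, "rz": 0, "fingers": 1}
    - {"x": 0, "y": 0, "z": 0.6, "rx": 0, "ry": 0, "rz": 0, "fingers": 1}
    - {"x": 0, "y": 0, "z": 0.3, "rx": 0, "ry": 0, "rz": 0, "fingers": 1}
    - {"x": 0, "y": 0, "z": 0.3, "rx": 0, "ry": 0, "rz": 0, "fingers": 1}
    - {"x": 0, "y": 0, "z": 0.3, "rx": 0, "ry": 0, "rz": 0, "fingers": 1}
    - {"x": 0, "y": 0, "z": 0.3, "rx": 0, "ry": 0, "rz": 0, "fingers": 1}

```text
clock: 7.92
tcp_pos: [640.8, -187.7, 72.9]
orientation: [0.0, 0.636, 0.772, 0.0]
contact_force: [-0.3, -0.4, 0.8]
opening: 85.4
grip_force: 0.0
```

Run:
```python
from h import *
to([638.5,-189,22],11)
```

```text
t 7.92 tcp [ 640.8 -187.7   72.9] F [-0.3 -0.4  0.8] open 85.4 grip 0.0 yaw 11.03 tilt [ 0.001 -0.   ]
units [-0.04 -0.13  2.55]
rz 0.01
```

step_arm:
  deltas:
    - {"x": -0.04, "y": -0.1, "z": 0.3, "rx": 0, "ry": 0, "rz": 0, "fingers": 1}
    - {"x": 0, "y": 0, "z": 0.3, "rx": 0, "ry": 0, "rz": 0, "fingers": 1}
    - {"x": 0, "y": 0, "z": 0.3, "rx": 0, "ry": 0, "rz": 0, "fingers": 1}
    - {"x": 0, "y": 0, "z": 0.3, "rx": 0, "ry": 0, "rz": 0, "fingers": 1}

```text
clock: 8.25
tcp_pos: [638.7, -188.9, 48.2]
orientation: [0.0, 0.636, 0.772, 0.0]
contact_force: [-0.3, -0.7, -0.5]
opening: 85.7
grip_force: 0.0
```

step_arm:
  deltas:
    - {"x": 0, "y": 0, "z": 0.3, "rx": 0, "ry": 0, "rz": 0, "fingers": 1}
    - {"x": 0, "y": 0, "z": 0.3, "rx": 0, "ry": 0, "rz": 0, "fingers": 1}
    - {"x": 0, "y": 0, "z": 0.3, "rx": 0, "ry": 0, "rz": 0, "fingers": 1}
    - {"x": 0, "y": 0, "z": 0.3, "rx": 0, "ry": 0, "rz": 0, "fingers": 1}
    - {"x": 0, "y": 0, "z": 0.1, "rx": 0, "ry": 0, "rz": 0, "fingers": 1}
    - {"x": 0, "y": 0, "z": 0, "rx": 0, "ry": 0, "rz": 0, "fingers": 1}

```text
clock: 8.75
tcp_pos: [638.3, -188.7, 21.8]
orientation: [-0.001, 0.636, 0.772, -0.0]
contact_force: [0.1, 0.1, 0.8]
opening: 85.0
grip_force: 0.0
```

No contact on the way down. Now I'll grip.

step_arm:
  deltas:
    - {"x": 0, "y": 0, "z": 0, "rx": 0, "ry": 0, "rz": 0, "fingers": -1}
    - {"x": 0, "y": 0, "z": 0, "rx": 0, "ry": 0, "rz": 0, "fingers": -1}
    - {"x": 0, "y": 0, "z": 0, "rx": 0, "ry": 0, "rz": 0, "fingers": -1}
    - {"x": 0, "y": 0, "z": 0, "rx": 0, "ry": 0, "rz": 0, "fingers": -1}
    - {"x": 0, "y": 0, "z": 0, "rx": 0, "ry": 0, "rz": 0, "fingers": -1}
    - {"x": 0, "y": 0, "z": 0, "rx": 0, "ry": 0, "rz": 0, "fingers": -1}
    - {"x": 0, "y": 0, "z": 0, "rx": 0, "ry": 0, "rz": 0, "fingers": -1}
    - {"x": 0, "y": 0, "z": 0, "rx": 0, "ry": 0, "rz": 0, "fingers": -1}
  newtons: 50

```text
clock: 9.42
tcp_pos: [639.0, -188.9, 23.4]
orientation: [0.001, 0.636, 0.772, 0.0]
contact_force: [0.0, 1.0, 5.6]
opening: 65.3
grip_force: 57.8
```

step_arm:
  deltas:
    - {"x": 0, "y": 0, "z": -0.3, "rx": 0, "ry": 0, "rz": 0, "fingers": -1}
    - {"x": 0, "y": 0, "z": -0.6, "rx": 0, "ry": 0, "rz": 0, "fingers": -1}
    - {"x": 0, "y": 0, "z": -0.8, "rx": 0, "ry": 0, "rz": 0, "fingers": -1}
    - {"x": 0, "y": 0, "z": -0.8, "rx": 0, "ry": 0, "rz": 0, "fingers": -1}
    - {"x": 0, "y": 0, "z": -0.8, "rx": 0, "ry": 0, "rz": 0, "fingers": -1}
    - {"x": 0, "y": 0, "z": -0.8, "rx": 0, "ry": 0, "rz": 0, "fingers": -1}
    - {"x": 0, "y": 0, "z": -0.8, "rx": 0, "ry": 0, "rz": 0, "fingers": -1}
    - {"x": 0, "y": 0, "z": -0.8, "rx": 0, "ry": 0, "rz": 0, "fingers": -1}
    - {"x": 0, "y": 0, "z": -0.8, "rx": 0, "ry": 0, "rz": 0, "fingers": -1}
    - {"x": 0, "y": 0, "z": -0.6, "rx": 0, "ry": 0, "rz": 0, "fingers": -1}
    - {"x": 0, "y": 0, "z": -0.3, "rx": 0, "ry": 0, "rz": 0, "fingers": -1}
    - {"x": 0, "y": 0, "z": 0, "rx": 0, "ry": 0, "rz": 0, "fingers": -1}

```text
clock: 10.42
tcp_pos: [639.1, -188.9, 172.5]
orientation: [0.001, 0.636, 0.772, 0.0]
contact_force: [0.0, -0.0, -3.3]
opening: 65.4
grip_force: 57.0
```

Run:
```python
from h import *
to([607,146,170],97.4)
save('scene','s2.png',(150,60,330,250),3)
```

```text
t 10.42 tcp [ 639.1 -188.9  172.5] F [ 0.  -0.  -3.3] open 65.4 grip 57.0 yaw 11.03 tilt [ 0.002 -0.001]
units [16.74  1.63  0.11]
rz -18.84
```

View pics/s2.png

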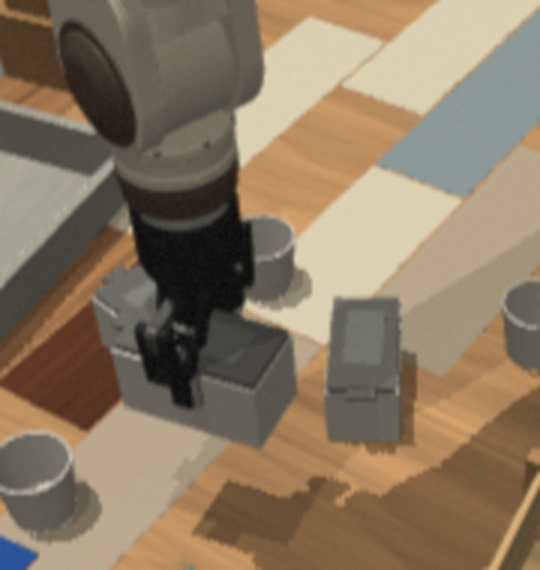

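The tub is held level at (205,370) in the crop with its lid flat, weight about 3.3 N, and the other tubs are untouched. I'll carry it over the drawer.

step_arm:
  deltas:
    - {"x": 0.5, "y": 0.05, "z": 0, "rx": 0, "ry": 0, "rz": 0, "fingers": -1}
    - {"x": 0.95, "y": 0.09, "z": 0, "rx": 0, "ry": 0, "rz": 0, "fingers": -1}
    - {"x": 0.95, "y": 0.09, "z": 0, "rx": 0, "ry": 0, "rz": 0, "fingers": -1}
    - {"x": 0.95, "y": 0.09, "z": 0, "rx": 0, "ry": 0, "rz": 0, "fingers": -1}
    - {"x": 0.95, "y": 0.09, "z": 0, "rx": 0, "ry": 0, "rz": 0, "fingers": -1}
    - {"x": 0.95, "y": 0.09, "z": 0, "rx": 0, "ry": 0, "rz": 0, "fingers": -1}
    - {"x": 0.95, "y": 0.09, "z": 0, "rx": 0, "ry": 0, "rz": 0, "fingers": -1}
    - {"x": 0.95, "y": 0.09, "z": 0, "rx": 0, "ry": 0, "rz": 0, "fingers": -1}
    - {"x": 0.95, "y": 0.09, "z": 0, "rx": 0, "ry": 0, "rz": 0, "fingers": -1}
    - {"x": 0.95, "y": 0.09, "z": 0, "rx": 0, "ry": 0, "rz": 0, "fingers": -1}
    - {"x": 0.95, "y": 0.09, "z": 0, "rx": 0, "ry": 0, "rz": 0, "fingers": -1}
    - {"x": 0.95, "y": 0.09, "z": 0, "rx": 0, "ry": 0, "rz": 0, "fingers": -1}
    - {"x": 0.95, "y": 0.09, "z": 0, "rx": 0, "ry": 0, "rz": 0, "fingers": -1}
    - {"x": 0.95, "y": 0.09, "z": 0, "rx": 0, "ry": 0, "rz": 0, "fingers": -1}
    - {"x": 0.95, "y": 0.09, "z": 0, "rx": 0, "ry": 0, "rz": 0, "fingers": -1}
    - {"x": 0.95, "y": 0.09, "z": 0, "rx": 0, "ry": 0, "rz": 0, "fingers": -1}
    - {"x": 0.95, "y": 0.09, "z": 0, "rx": 0, "ry": 0, "rz": 0, "fingers": -1}
    - {"x": 0.95, "y": 0.1, "z": 0, "rx": 0, "ry": 0, "rz": 0, "fingers": -1}
    - {"x": 0.1, "y": 0.05, "z": 0, "rx": 0, "ry": 0, "rz": 0, "fingers": -1}

```text
clock: 12.05
tcp_pos: [605.3, 149.5, 169.4]
orientation: [-0.001, 0.635, 0.773, -0.0]
contact_force: [-0.5, 0.4, -2.8]
opening: 65.2
grip_force: 56.9
```

step_arm:
  deltas:
    - {"x": 0, "y": 0, "z": 0, "rx": 0, "ry": 0, "rz": -0.5, "fingers": -1}
    - {"x": 0, "y": 0, "z": 0, "rx": 0, "ry": 0, "rz": -0.98, "fingers": -1}
    - {"x": 0, "y": 0, "z": 0, "rx": 0, "ry": 0, "rz": -0.98, "fingers": -1}
    - {"x": 0, "y": 0, "z": 0, "rx": 0, "ry": 0, "rz": -0.98, "fingers": -1}
    - {"x": 0, "y": 0, "z": 0, "rx": 0, "ry": 0, "rz": -0.98, "fingers": -1}
    - {"x": 0, "y": 0, "z": 0, "rx": 0, "ry": 0, "rz": -0.98, "fingers": -1}
    - {"x": 0, "y": 0, "z": 0, "rx": 0, "ry": 0, "rz": -0.98, "fingers": -1}
    - {"x": 0, "y": 0, "z": 0, "rx": 0, "ry": 0, "rz": -0.98, "fingers": -1}
    - {"x": 0, "y": 0, "z": 0, "rx": 0, "ry": 0, "rz": -0.98, "fingers": -1}
    - {"x": 0, "y": 0, "z": 0, "rx": 0, "ry": 0, "rz": -0.98, "fingers": -1}
    - {"x": 0, "y": 0, "z": 0, "rx": 0, "ry": 0, "rz": -0.98, "fingers": -1}
    - {"x": 0, "y": 0, "z": 0, "rx": 0, "ry": 0, "rz": -0.98, "fingers": -1}
    - {"x": 0, "y": 0, "z": 0, "rx": 0, "ry": 0, "rz": -0.98, "fingers": -1}
    - {"x": 0, "y": 0, "z": 0, "rx": 0, "ry": 0, "rz": -0.98, "fingers": -1}
    - {"x": 0, "y": 0, "z": 0, "rx": 0, "ry": 0, "rz": -0.98, "fingers": -1}
    - {"x": 0, "y": 0, "z": 0, "rx": 0, "ry": 0, "rz": -0.98, "fingers": -1}
    - {"x": 0, "y": 0, "z": 0, "rx": 0, "ry": 0, "rz": -0.98, "fingers": -1}
    - {"x": 0, "y": 0, "z": 0, "rx": 0, "ry": 0, "rz": -0.98, "fingers": -1}
    - {"x": 0, "y": 0, "z": 0, "rx": 0, "ry": 0, "rz": -0.98, "fingers": -1}
    - {"x": 0, "y": 0, "z": 0, "rx": 0, "ry": 0, "rz": -0.7, "fingers": -1}

```text
clock: 13.72
tcp_pos: [606.0, 146.3, 169.5]
orientation: [-0.001, -0.067, 0.998, -0.0]
contact_force: [-0.0, 0.2, -3.2]
opening: 65.3
grip_force: 57.0
```

Run:
```python
from h import *
to([607,146,60],97.4)
save('scene','s3.png',(260,60,460,310),2.4)
```

```text
t 13.72 tcp [606.  146.3 169.5] F [-0.   0.2 -3.2] open 65.3 grip 57.0 yaw 97.63 tilt [-0.002 -0.   ]
units [-0.06 -0.02  5.48]
rz 0.05
```

View pics/s3.png

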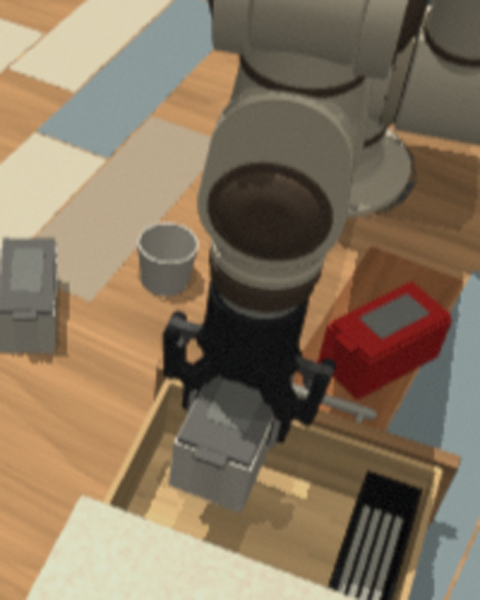

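The tub hangs level over the drawer's free floor, between the front panel and the cabinet and clear of the cutlery box (385,540 in the crop). I'll lower it.

step_arm:
  deltas:
    - {"x": 0, "y": 0, "z": 0.5, "rx": 0, "ry": 0, "rz": 0, "fingers": -1}
    - {"x": 0, "y": 0, "z": 0.6, "rx": 0, "ry": 0, "rz": 0, "fingers": -1}
    - {"x": 0, "y": 0, "z": 0.6, "rx": 0, "ry": 0, "rz": 0, "fingers": -1}
    - {"x": 0, "y": 0, "z": 0.6, "rx": 0, "ry": 0, "rz": 0, "fingers": -1}
    - {"x": 0, "y": 0, "z": 0.6, "rx": 0, "ry": 0, "rz": 0, "fingers": -1}
    - {"x": 0, "y": 0, "z": 0.6, "rx": 0, "ry": 0, "rz": 0, "fingers": -1}
    - {"x": 0, "y": 0, "z": 0.6, "rx": 0, "ry": 0, "rz": 0, "fingers": -1}
    - {"x": 0, "y": 0, "z": 0.5, "rx": 0, "ry": 0, "rz": 0, "fingers": -1}
    - {"x": 0, "y": 0, "z": 0.3, "rx": 0, "ry": 0, "rz": 0, "fingers": -1}
    - {"x": 0, "y": 0, "z": 0.3, "rx": 0, "ry": 0, "rz": 0, "fingers": -1}

```text
clock: 14.6
tcp_pos: [606.6, 146.2, 65.9]
orientation: [-0.0, -0.064, 0.998, -0.0]
contact_force: [-0.3, -0.4, -3.4]
opening: 65.3
grip_force: 57.0
```

step_arm:
  deltas:
    - {"x": 0, "y": 0, "z": 0.2, "rx": 0, "ry": 0, "rz": 0, "fingers": -1}
    - {"x": 0, "y": 0, "z": 0.2, "rx": 0, "ry": 0, "rz": 0, "fingers": -1}
    - {"x": 0, "y": 0, "z": 0.2, "rx": 0, "ry": 0, "rz": 0, "fingers": -1}
    - {"x": 0, "y": 0, "z": 0.1, "rx": 0, "ry": 0, "rz": 0, "fingers": -1}
    - {"x": 0, "y": 0, "z": 0, "rx": 0, "ry": 0, "rz": 0, "fingers": -1}

```text
clock: 15.02
tcp_pos: [606.6, 146.3, 52.3]
orientation: [-0.0, -0.064, 0.998, -0.0]
contact_force: [-0.4, -1.1, -4.2]
opening: 65.1
grip_force: 57.0
```

step_arm:
  deltas:
    - {"x": 0, "y": 0, "z": 0.07, "rx": 0, "ry": 0, "rz": 0, "fingers": -1}
    - {"x": 0, "y": 0, "z": 0.07, "rx": 0, "ry": 0, "rz": 0, "fingers": -1}
    - {"x": 0, "y": 0, "z": 0.07, "rx": 0, "ry": 0, "rz": 0, "fingers": -1}
    - {"x": 0, "y": 0, "z": 0, "rx": 0, "ry": 0, "rz": 0, "fingers": -1}

```text
clock: 15.35
tcp_pos: [606.7, 146.3, 48.3]
orientation: [-0.0, -0.064, 0.998, -0.0]
contact_force: [-0.4, -0.3, -2.9]
opening: 65.4
grip_force: 57.0
```

step_arm:
  deltas:
    - {"x": 0, "y": 0, "z": 0.05, "rx": 0, "ry": 0, "rz": 0, "fingers": -1}
    - {"x": 0, "y": 0, "z": 0.05, "rx": 0, "ry": 0, "rz": 0, "fingers": -1}
    - {"x": 0, "y": 0, "z": 0, "rx": 0, "ry": 0, "rz": 0, "fingers": -1}

```text
clock: 15.6
tcp_pos: [606.7, 146.3, 46.3]
orientation: [-0.0, -0.064, 0.998, -0.0]
contact_force: [0.1, 0.5, -3.1]
opening: 65.4
grip_force: 57.0
```

step_arm:
  deltas:
    - {"x": 0, "y": 0, "z": 0.05, "rx": 0, "ry": 0, "rz": 0, "fingers": -1}
    - {"x": 0, "y": 0, "z": 0, "rx": 0, "ry": 0, "rz": 0, "fingers": -1}

```text
clock: 15.77
tcp_pos: [606.8, 146.3, 45.4]
orientation: [0.0, -0.064, 0.998, 0.0]
contact_force: [-0.2, 1.1, -3.4]
opening: 65.3
grip_force: 57.0
```

step_arm:
  deltas:
    - {"x": 0, "y": 0, "z": 0.04, "rx": 0, "ry": 0, "rz": 0, "fingers": -1}
    - {"x": 0, "y": 0, "z": 0, "rx": 0, "ry": 0, "rz": 0, "fingers": -1}

```text
clock: 15.93
tcp_pos: [607.1, 146.4, 45.3]
orientation: [0.001, -0.064, 0.998, 0.0]
contact_force: [-0.2, -0.6, 0.4]
opening: 65.6
grip_force: 57.2
```

The floor has taken the weight (force went from -3.4 to +0.4 N at TCP z 45.3). I'll open the fingers and lift straight up.

step_arm:
  deltas:
    - {"x": 0, "y": 0, "z": 0.02, "rx": 0, "ry": 0, "rz": 0, "fingers": -1}
    - {"x": 0, "y": 0, "z": 0, "rx": 0, "ry": 0, "rz": 0, "fingers": 0.75}
    - {"x": 0, "y": 0, "z": 0, "rx": 0, "ry": 0, "rz": 0, "fingers": 1}
    - {"x": 0, "y": 0, "z": 0, "rx": 0, "ry": 0, "rz": 0, "fingers": 1}
    - {"x": 0, "y": 0, "z": 0, "rx": 0, "ry": 0, "rz": 0, "fingers": 1}
    - {"x": 0, "y": 0, "z": 0, "rx": 0, "ry": 0, "rz": 0, "fingers": 1}
    - {"x": 0, "y": 0, "z": -0.2, "rx": 0, "ry": 0, "rz": 0, "fingers": 1}
    - {"x": 0, "y": 0, "z": -0.4, "rx": 0, "ry": 0, "rz": 0, "fingers": 1}
    - {"x": 0, "y": 0, "z": -0.6, "rx": 0, "ry": 0, "rz": 0, "fingers": 1}
    - {"x": 0, "y": 0, "z": -0.8, "rx": 0, "ry": 0, "rz": 0, "fingers": 1}
    - {"x": 0, "y": 0, "z": -0.8, "rx": 0, "ry": 0, "rz": 0, "fingers": 1}
    - {"x": 0, "y": 0, "z": -0.8, "rx": 0, "ry": 0, "rz": 0, "fingers": 1}
    - {"x": 0, "y": 0, "z": -0.8, "rx": 0, "ry": 0, "rz": 0, "fingers": 1}
    - {"x": 0, "y": 0, "z": -0.8, "rx": 0, "ry": 0, "rz": 0, "fingers": -1}
    - {"x": 0, "y": 0, "z": -0.4, "rx": 0, "ry": 0, "rz": 0, "fingers": -1}
    - {"x": 0, "y": 0, "z": 0, "rx": 0, "ry": 0, "rz": 0, "fingers": -1}

```text
clock: 17.27
tcp_pos: [607.7, 146.5, 159.5]
orientation: [0.002, -0.064, 0.998, 0.0]
contact_force: [1.0, -0.2, -0.5]
opening: 51.7
grip_force: 0.0
```

Run:
```python
from h import *
# push start: handle mid minus 45mm along d
d=np.array([.9917,.1288]);h=np.array([460.2,172.3])-45*d
to([*h,160],97.4)
a=proj('scene',[460,172,86]);print(a)
```

```text
t 17.27 tcp [607.7 146.5 159.5] F [ 1.  -0.2 -0.5] open 51.7 grip 0.0 yaw 97.39 tilt [0.004 0.001]
units [ 9.4   2.23 -0.06]
rz -0.0
[388.68731726 222.57967336]
```

Run:
```python
from h import *
for p in((215,410),(242,428),(200,412)):print(onz('top',p[0]/1.4,p[1]/1.4,60).round(1))
to([*(np.array([460.2,172.3])-30*np.array([.9917,.1288])+15*np.array([.1288,-.9917])),160],97.4)
```

```text
[370.5 176.7  60. ]
[343.8 135.8  60. ]
[367.6 199.1  60. ]
t 17.27 tcp [607.7 146.5 159.5] F [ 1.  -0.2 -0.5] open 51.7 grip 0.0 yaw 97.39 tilt [0.004 0.001]
units [ 8.65  1.48 -0.06]
rz -0.0
```

The red decoy's nearest tip is at x≈370, so starting 30 mm in front of the handle (x≈430) keeps clear of it.

step_arm:
  deltas:
    - {"x": 0.87, "y": 0.22, "z": 0, "rx": 0, "ry": 0, "rz": 0, "fingers": -1}
    - {"x": 0.87, "y": 0.22, "z": 0, "rx": 0, "ry": 0, "rz": 0, "fingers": -1}
    - {"x": 0.87, "y": 0.22, "z": 0, "rx": 0, "ry": 0, "rz": 0, "fingers": -1}
    - {"x": 0.87, "y": 0.22, "z": 0, "rx": 0, "ry": 0, "rz": 0, "fingers": -1}
    - {"x": 0.87, "y": 0.22, "z": 0, "rx": 0, "ry": 0, "rz": 0, "fingers": -1}
    - {"x": 0.87, "y": 0.22, "z": 0, "rx": 0, "ry": 0, "rz": 0, "fingers": -1}
    - {"x": 0.87, "y": 0.22, "z": 0, "rx": 0, "ry": 0, "rz": 0, "fingers": -1}
    - {"x": 0.87, "y": 0.22, "z": 0, "rx": 0, "ry": 0, "rz": 0, "fingers": -1}
    - {"x": 0.87, "y": 0.22, "z": 0, "rx": 0, "ry": 0, "rz": 0, "fingers": -1}
    - {"x": 0.87, "y": 0.22, "z": 0, "rx": 0, "ry": 0, "rz": 0, "fingers": -1}
    - {"x": 0, "y": 0, "z": 0, "rx": 0, "ry": 0, "rz": 0, "fingers": -1}
    - {"x": 0, "y": 0, "z": 0, "rx": 0, "ry": 0, "rz": 0, "fingers": -1}

```text
clock: 18.27
tcp_pos: [428.2, 167.7, 156.2]
orientation: [0.0, -0.065, 0.998, 0.0]
contact_force: [-0.1, -0.2, -1.0]
opening: -0.1
grip_force: 0.0
```

Run:
```python
from h import *
to([430.4,168.4,73],97.4)
a=snapshot('scene')[:,:,::-1][100:350,260:480];b=snapshot('top')[:,:,::-1][110:310,60:250]
cv2.imwrite('pics/c4.png',np.hstack([cv2.resize(a,(400,455)),cv2.resize(b,(400,455))]))
```

```text
t 18.27 tcp [428.2 167.7 156.2] F [-0.1 -0.2 -1. ] open -0.1 grip 0.0 yaw 97.44 tilt [0. 0.]
units [-0.11  0.02  4.16]
rz 0.01
```

View pics/c4.png

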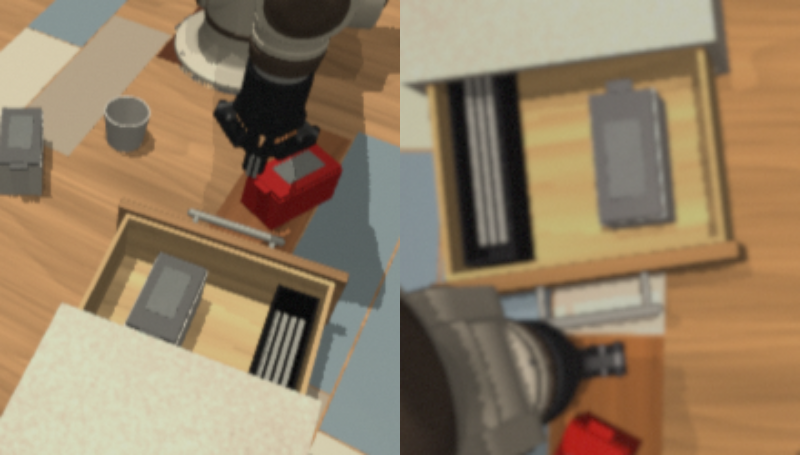

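The tub sits flat on the drawer floor, at (630,155) in the top panel, clear of the walls, the roof and the box. The shut fingers (605,358) are in front of the handle. I'll lower them and push.

step_arm:
  deltas:
    - {"x": 0, "y": 0, "z": 0.6, "rx": 0, "ry": 0, "rz": 0, "fingers": -1}
    - {"x": 0, "y": 0, "z": 0.6, "rx": 0, "ry": 0, "rz": 0, "fingers": -1}
    - {"x": 0, "y": 0, "z": 0.6, "rx": 0, "ry": 0, "rz": 0, "fingers": -1}
    - {"x": 0, "y": 0, "z": 0.6, "rx": 0, "ry": 0, "rz": 0, "fingers": -1}
    - {"x": 0, "y": 0, "z": 0.6, "rx": 0, "ry": 0, "rz": 0, "fingers": -1}
    - {"x": 0, "y": 0, "z": 0.6, "rx": 0, "ry": 0, "rz": 0, "fingers": -1}
    - {"x": 0, "y": 0, "z": 0.5, "rx": 0, "ry": 0, "rz": 0, "fingers": -1}
    - {"x": 0, "y": 0, "z": 0, "rx": 0, "ry": 0, "rz": 0, "fingers": -1}

```text
clock: 19.03
tcp_pos: [427.4, 167.1, 71.7]
orientation: [-0.002, -0.064, 0.998, -0.0]
contact_force: [-0.7, 0.2, -0.6]
opening: 0.0
grip_force: 0.0
```

step_arm:
  deltas:
    - {"x": -0.2, "y": 0, "z": 0, "rx": 0, "ry": 0, "rz": 0, "fingers": -1}
    - {"x": -0.2, "y": 0, "z": 0, "rx": 0, "ry": 0, "rz": 0, "fingers": -1}
    - {"x": -0.2, "y": 0, "z": 0, "rx": 0, "ry": 0, "rz": 0, "fingers": -1}
    - {"x": -0.2, "y": 0, "z": 0, "rx": 0, "ry": 0, "rz": 0, "fingers": -1}
    - {"x": -0.2, "y": 0, "z": 0, "rx": 0, "ry": 0, "rz": 0, "fingers": -1}
    - {"x": -0.2, "y": 0, "z": 0, "rx": 0, "ry": 0, "rz": 0, "fingers": -1}
    - {"x": -0.2, "y": 0, "z": 0, "rx": 0, "ry": 0, "rz": 0, "fingers": -1}
    - {"x": -0.2, "y": 0, "z": 0, "rx": 0, "ry": 0, "rz": 0, "fingers": -1}

```text
clock: 19.7
tcp_pos: [460.7, 171.8, 74.3]
orientation: [-0.0, -0.064, 0.998, 0.0]
contact_force: [-0.7, -0.0, 0.6]
opening: 0.4
grip_force: 0.6
```

step_arm:
  deltas:
    - {"x": -0.25, "y": 0, "z": 0, "rx": 0, "ry": 0, "rz": 0, "fingers": -1}
    - {"x": -0.25, "y": 0, "z": 0, "rx": 0, "ry": 0, "rz": 0, "fingers": -1}
    - {"x": -0.25, "y": 0, "z": 0, "rx": 0, "ry": 0, "rz": 0, "fingers": -1}
    - {"x": -0.25, "y": 0, "z": 0, "rx": 0, "ry": 0, "rz": 0, "fingers": -1}
    - {"x": -0.25, "y": 0, "z": 0, "rx": 0, "ry": 0, "rz": 0, "fingers": -1}
    - {"x": -0.25, "y": 0, "z": 0, "rx": 0, "ry": 0, "rz": 0, "fingers": -1}
    - {"x": -0.25, "y": 0, "z": 0, "rx": 0, "ry": 0, "rz": 0, "fingers": -1}
    - {"x": -0.25, "y": 0, "z": 0, "rx": 0, "ry": 0, "rz": 0, "fingers": -1}
    - {"x": -0.25, "y": 0, "z": 0, "rx": 0, "ry": 0, "rz": 0, "fingers": -1}
    - {"x": -0.25, "y": 0, "z": 0, "rx": 0, "ry": 0, "rz": 0, "fingers": -1}
    - {"x": -0.25, "y": 0, "z": 0, "rx": 0, "ry": 0, "rz": 0, "fingers": -1}
    - {"x": -0.25, "y": 0, "z": 0, "rx": 0, "ry": 0, "rz": 0, "fingers": -1}
    - {"x": -0.25, "y": 0, "z": 0, "rx": 0, "ry": 0, "rz": 0, "fingers": -1}
    - {"x": -0.25, "y": 0, "z": 0, "rx": 0, "ry": 0, "rz": 0, "fingers": -1}
    - {"x": -0.25, "y": 0, "z": 0, "rx": 0, "ry": 0, "rz": 0, "fingers": -1}
    - {"x": -0.25, "y": 0, "z": 0, "rx": 0, "ry": 0, "rz": 0, "fingers": -1}
    - {"x": -0.25, "y": 0, "z": 0, "rx": 0, "ry": 0, "rz": 0, "fingers": -1}
    - {"x": -0.25, "y": 0, "z": 0, "rx": 0, "ry": 0, "rz": 0, "fingers": -1}
    - {"x": -0.25, "y": 0, "z": 0, "rx": 0, "ry": 0, "rz": 0, "fingers": -1}
    - {"x": -0.25, "y": 0, "z": 0, "rx": 0, "ry": 0, "rz": 0, "fingers": -1}

```text
clock: 21.37
tcp_pos: [559.9, 184.6, 74.3]
orientation: [-0.0, -0.064, 0.998, 0.0]
contact_force: [-1.9, 0.4, -0.2]
opening: -0.3
grip_force: 0.6
```

step_arm:
  deltas:
    - {"x": -0.25, "y": 0, "z": 0, "rx": 0, "ry": 0, "rz": 0, "fingers": -1}
    - {"x": -0.25, "y": 0, "z": 0, "rx": 0, "ry": 0, "rz": 0, "fingers": -1}
    - {"x": -0.25, "y": 0, "z": 0, "rx": 0, "ry": 0, "rz": 0, "fingers": -1}
    - {"x": -0.25, "y": 0, "z": 0, "rx": 0, "ry": 0, "rz": 0, "fingers": -1}
    - {"x": -0.25, "y": 0, "z": 0, "rx": 0, "ry": 0, "rz": 0, "fingers": -1}
    - {"x": -0.25, "y": 0, "z": 0, "rx": 0, "ry": 0, "rz": 0, "fingers": -1}

```text
clock: 21.87
tcp_pos: [589.7, 188.5, 74.3]
orientation: [0.0, -0.064, 0.998, -0.0]
contact_force: [-0.5, 0.9, -0.1]
opening: -0.5
grip_force: 0.6
```

step_arm:
  deltas:
    - {"x": -0.15, "y": 0, "z": 0, "rx": 0, "ry": 0, "rz": 0, "fingers": -1}
    - {"x": -0.15, "y": 0, "z": 0, "rx": 0, "ry": 0, "rz": 0, "fingers": -1}
    - {"x": -0.15, "y": 0, "z": 0, "rx": 0, "ry": 0, "rz": 0, "fingers": -1}
    - {"x": -0.15, "y": 0, "z": 0, "rx": 0, "ry": 0, "rz": 0, "fingers": -1}
    - {"x": -0.15, "y": 0, "z": 0, "rx": 0, "ry": 0, "rz": 0, "fingers": -1}
    - {"x": -0.15, "y": 0, "z": 0, "rx": 0, "ry": 0, "rz": 0, "fingers": -1}
    - {"x": -0.15, "y": 0, "z": 0, "rx": 0, "ry": 0, "rz": 0, "fingers": -1}

```text
clock: 22.45
tcp_pos: [610.2, 191.1, 74.3]
orientation: [-0.0, -0.064, 0.998, -0.0]
contact_force: [-2.3, 0.0, -0.4]
opening: -0.0
grip_force: 0.6
```

step_arm:
  deltas:
    - {"x": -0.1, "y": 0, "z": 0, "rx": 0, "ry": 0, "rz": 0, "fingers": -1}
    - {"x": -0.1, "y": 0, "z": 0, "rx": 0, "ry": 0, "rz": 0, "fingers": -1}

```text
clock: 22.62
tcp_pos: [614.2, 191.6, 74.3]
orientation: [-0.0, -0.064, 0.998, 0.0]
contact_force: [-0.8, -0.1, -0.3]
opening: -0.1
grip_force: 0.6
```

step_arm:
  deltas:
    - {"x": -0.1, "y": 0, "z": 0, "rx": 0, "ry": 0, "rz": 0, "fingers": -1}
    - {"x": -0.1, "y": 0, "z": 0, "rx": 0, "ry": 0, "rz": 0, "fingers": -1}

```text
clock: 22.78
tcp_pos: [618.1, 192.2, 74.3]
orientation: [-0.0, -0.064, 0.998, 0.0]
contact_force: [-0.9, 0.7, -0.5]
opening: 0.2
grip_force: 0.5
```

step_arm:
  deltas:
    - {"x": -0.1, "y": 0, "z": 0, "rx": 0, "ry": 0, "rz": 0, "fingers": -1}
    - {"x": -0.1, "y": 0, "z": 0, "rx": 0, "ry": 0, "rz": 0, "fingers": -1}

```text
clock: 22.95
tcp_pos: [622.1, 192.7, 74.3]
orientation: [-0.0, -0.064, 0.998, 0.0]
contact_force: [-0.6, 0.6, 0.1]
opening: 0.2
grip_force: 0.5
```

step_arm:
  deltas:
    - {"x": -0.05, "y": 0, "z": 0, "rx": 0, "ry": 0, "rz": 0, "fingers": -1}
    - {"x": -0.05, "y": 0, "z": 0, "rx": 0, "ry": 0, "rz": 0, "fingers": -1}

```text
clock: 23.12
tcp_pos: [622.4, 192.8, 74.2]
orientation: [-0.002, -0.065, 0.998, -0.0]
contact_force: [-13.7, -2.0, 6.0]
opening: -0.0
grip_force: 6.8
```

The drawer is at its hard stop (13.7 N, no further travel). I'll give it one more nudge, back off, lift and check.

step_arm:
  deltas:
    - {"x": -0.05, "y": 0, "z": 0, "rx": 0, "ry": 0, "rz": 0, "fingers": -1}
    - {"x": 0, "y": 0, "z": 0, "rx": 0, "ry": 0, "rz": 0, "fingers": -1}

```text
clock: 23.28
tcp_pos: [622.5, 192.7, 74.2]
orientation: [-0.003, -0.065, 0.998, -0.0]
contact_force: [-14.7, -1.1, 6.3]
opening: 0.0
grip_force: 7.5
```

step_arm:
  deltas:
    - {"x": 0.3, "y": 0, "z": 0, "rx": 0, "ry": 0, "rz": 0, "fingers": -1}
    - {"x": 0.7, "y": 0, "z": 0, "rx": 0, "ry": 0, "rz": 0, "fingers": -1}
    - {"x": 0.9, "y": 0, "z": 0, "rx": 0, "ry": 0, "rz": 0, "fingers": -1}
    - {"x": 0.9, "y": 0, "z": 0, "rx": 0, "ry": 0, "rz": 0, "fingers": -1}
    - {"x": 0.9, "y": 0, "z": 0, "rx": 0, "ry": 0, "rz": 0, "fingers": -1}
    - {"x": 0.9, "y": 0, "z": -0.5, "rx": 0, "ry": 0, "rz": 0, "fingers": -1}
    - {"x": 0.9, "y": 0, "z": -0.9, "rx": 0, "ry": 0, "rz": 0, "fingers": -1}
    - {"x": 0.5, "y": 0, "z": -0.9, "rx": 0, "ry": 0, "rz": 0, "fingers": -1}
    - {"x": 0, "y": 0, "z": -0.9, "rx": 0, "ry": 0, "rz": 0, "fingers": -1}
    - {"x": 0, "y": 0, "z": -0.9, "rx": 0, "ry": 0, "rz": 0, "fingers": -1}
    - {"x": 0, "y": 0, "z": 0, "rx": 0, "ry": 0, "rz": 0, "fingers": -1}

```text
clock: 24.2
tcp_pos: [507.3, 178.0, 160.5]
orientation: [0.003, -0.064, 0.998, 0.001]
contact_force: [1.5, 0.6, 0.4]
opening: -0.2
grip_force: 0.0
```

Run:
```python
from h import *
to(None)
a=snapshot('scene')[:,:,::-1];b=snapshot('top')[:,:,::-1]
cv2.imwrite('pics/c5.png',np.hstack([cv2.resize(a,(400,300),interpolation=cv2.INTER_AREA),cv2.resize(b,(400,300),interpolation=cv2.INTER_AREA)]))
```

```text
t 24.2 tcp [507.3 178.  160.5] F [1.5 0.6 0.4] open -0.2 grip 0.0 yaw 97.39 tilt [0.006 0.002]
```

View pics/c5.png

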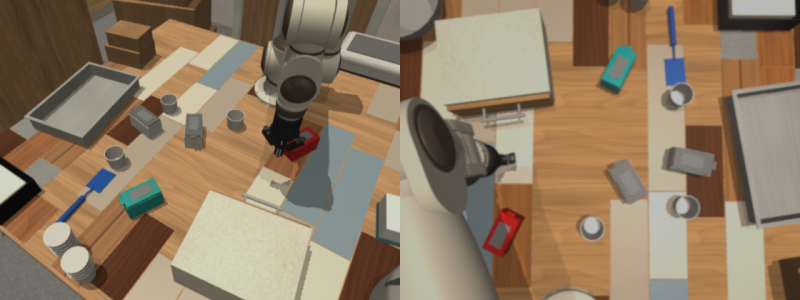

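The drawer is fully shut: its front is flush with the cabinet at (500,105) in the top panel. The other two tubs, (627,180) and (690,160), and both decoys are where they were, and the arm is clear. I'll hand in.

```bash
python3 -c "
from h import *
print(hand_in())"
```

```text
the job is handed in; nothing more can be done
None
```

The tub's lid is pressed home, the tub stands on the drawer floor beside the cutlery box, the drawer is pushed to its stop, the other two tubs are untouched, and the job is handed in at about 24 s.

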